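# Turn the bun warmer down and hold its lid half open

### The job

Turn the bun warmer down to keep-warm: slide the red heat slider toward the front until its white line stands in the green band. Then lift the lid by its front tab until it is half open, at 50 degrees, and keep holding it there, because it would fall shut by itself: the job finishes with the lid still held in the gripper. Leave the slider in the green band, and leave the timer and the tin beside the warmer where they stand.

Things in the scene. Friction and masses are not known exactly. Their poses are not given: they have to be found in the camera images.
- warmer: Steel countertop bun warmer, fixed to the counter: an open tub 200 (x) x 220 (y) x 100 mm high, with two buns inside and a hinged lid. Origin under the tub's centre at counter height. Its own x axis points from its front (where the lid's tab is) to its back (where the hinge is), y to its left, z up. A black control pod 165 (x) x 84 (y) mm with a silver top, 56 mm high, is attached to its left (+y) side; its middle lies at x = -30, y = 153 mm in the warmer's frame.
- heat_slider (a joint): Position of the heat slider along its track in m: 0 at the front end, 0.10 at the back end, growing along the warmer's +x. 0.030 is the middle of the green band. It starts behind the band, stays where it is left and takes about 1.2 N to move.
- slider_cap (a point): Centre of the top face of the slider's red cap, which is 16 mm along the track (warmer x) x 26 mm across (warmer y) x 32 mm high, with a white line round its middle (across the track). This point is 92 mm above the counter; the cap's underside hovers 4 mm above the pod's silver top. The tub's wall is 32 mm from the cap's side, and the closed lid's top, 111 mm above the counter, begins there.
- green_band (a point): Middle of the green band painted across the slider's track on the pod's top, 56 mm above the counter. The band is 14 mm long along the track.
- lid (a joint): Opening angle of the lid in rad: 0 shut (level), 0.873 is 50 degrees, 1.5 the stop. The lid weighs 0.25 to 0.6 kg, swings freely and falls shut when let go; the hinge is at the back, so its front edge rises and moves back.
- lid_tab (a point): Grip point in the black lifting tab in the middle of the lid's front edge. The tab is a block 24 mm wide (warmer y) and 16 mm thick that sticks out forward 50 mm from the lid's edge in the plane of the lid; the point is its mid-width and mid-thickness, 18 mm behind its front end and 240 mm from the hinge axis. With the lid shut it is 106 mm above the counter with nothing beneath it. It turns with the lid.
- lid_hinge (a point): Middle of the lid's hinge axis, at the tub's back rim, 106 mm above the counter; the axis is the warmer's y axis direction.
- kitchen_timer: Lime-green kitchen timer 50 x 72 x 68 mm standing at the left of the control pod; origin at its underside's centre. To be left alone.
- tin: Green food tin, 75 mm across, 58 mm high, on the counter farther to the left of the control pod, nearer the counter's edge; origin at its underside's centre. To be left alone.

How it is judged:
On the way, in this order (a step that is already met when the one before it is completed fails the run):
1. the slider's white line stands in the green band, the lid still shut (value of joint heat_slider between 0.023 and 0.037 m and value of joint lid below 0.1 rad), for 0.2 s.
2. the lid is held at about 50 degrees (value of joint lid between 0.75 and 0.995 rad and contact force between the fingers and lid above 0.3 N), for 0.2 s.
At the end, for the whole second after the job is handed in: The slider stands within 7 mm of the middle of the green band; the lid is still, 50 degrees open (43 to 57), and the fingers carry it at its tab (force above 0.3 N, grasp point within 60 mm of the tab's grip point); timer and tin are within 30 mm of where they stood (all of step 2 and value of joint heat_slider between 0.023 and 0.037 m and velocity of joint lid between -0.08 and 0.08 rad/s and distance between the grasp point and lid_tab below 0.06 m and distance of each of kitchen_timer, tin from where it was at the start of the episode below 0.03 m); the arm keeps its last pose, push and grip.
It fails at once if the lid is raised by more than 10 degrees while the slider is outside the green band (value of joint lid above 0.175 rad and (value of joint heat_slider below 0.023 m or value of joint heat_slider above 0.037 m)).
It fails at once if timer or tin is pushed more than 30 mm or knocked over (distance of any of kitchen_timer, tin from where it was at the start of the episode above 0.03 m or angle between any of kitchen_timer, tin's own z axis and vertical above 0.5 rad).
It also fails if it takes over 43 s, if anything falls off the work surface, if the arm or the gripper's body presses on something with over 40 N, if the wrist force passes 120 N, or if a joint passes its speed limit or range.

### The arm

A 6-joint arm with a two-finger parallel gripper is mounted at the origin on a cart in front of the work surface, level with it; the furniture and walls round the work are solid. World frame = base frame: x ahead of the robot, y to its left, z up, the work surface at z = 0. Lengths are in m, angles in rad, forces in N, time in s.
With the tool pointing down it reaches from about 0.35 to 0.925 m from the base axis. Payload 6.4 kg.
Tool frame: the origin (TCP) lies at the very end of the fingers, on their centre line; the grasp point (between the pads) lies 19 mm behind it; z points along the fingers, y is the line along which they close (so a half turn about z gives the same grasp; the last joint's range is limited). The gripper opens to 85 mm and grips with 20 to 120 N. Pads are 22 mm wide; open, the fingers measure 114 mm over their backs; the gripper's body (76 mm by 85 mm) begins 54 mm behind the grasp point. The pads swing forward as they close: fully open they stand 13 mm farther back than shut.
Start: joints at [-1.339, 0.245, 1.558, -0, 1.339, -0.174], TCP at [0.257, -0.597, 0.231] pointing down, gripper open.
Joint ranges: [-3.13, 3.13], [-1.02, 2.26], [0.13, 2.54], [-0.95, 4.09], [0.21, 2.88], [-2.74, 2.74]. Speed limits (rad/s): [2.57, 2.57, 3.14, 3.14, 3.14, 3.14].

### API

Orientations are given as a rotation vector (axis times angle).
In Python, from plant import ctrl gives the robot as it stands. The module is installed in compiled form; this text tells all that it offers.
- The arm moves only by the shell command python3 -m pendant 'ROWS'. ROWS is JSON, one flat list of numbers, 7 for each row, row after row: the shift along the tool's x, y, z each as a share of 4 cm, from -1 to 1, then the turn, a rotation vector about the tool's x, y, z each as a share of 0.1 rad, from -1 to 1, then the opening, from 0 (shut) to 1 (fully open). A call has 1 to 12 rows; each row shifts and turns the commanded pose from where the row before left it, along the tool's axes as they then stand; what a row does not reach is not made up. A row lasts 1/12 s, in which the tool goes at most 41.7 mm and 7.16 degrees, less where a joint would pass 70% of its speed; a pose out of reach is approached as far as the arm can. A call with a number of a shift or a turn outside -1 to 1 is refused whole. A call with a gripper value outside its range is refused whole. The fingers move at their own pace and stop on an object; the grip force is fixed at half the most. Time passes only in rows, so rows that do not move let the fingers close. It gives the time, the measured TCP pose, the force, the opening and the grip force at its end, in the units of the state.
- ctrl.state(): the state, without advancing time (a new reading comes with each control period).
- ctrl.camera(name): name is "side" or "top" or "wrist"; returns (picture, depth): 420x560x3 uint8, red, green, blue; 420x560 float32, m along the optical axis (not along the pixel's ray), 0 where there is no reading.
- ctrl.get_calibration(name): a dict with "camera_matrix" (3x3 intrinsics, pixels), "D" ([k1, k2, p1, p2, k3] as OpenCV has them; the pictures are not rectified), "origin" and "rotation" of the camera in the world; the wrist camera has in their place "tool_from_camera" (4x4, takes a point from camera to tool coordinates, whose origin is the TCP and whose axes are the flange's). Camera axes: x right, y up, looking along -z (the intrinsics and any distortion apply to the point x, -y, -z); pixel columns grow to the right and rows downward; lengths in m; the calibration is good to about 2 mm. A picture is of the moment at which its call begins: read the wrist's pose just before it. get_calibration takes no time and is no camera call.
- ctrl.sign_off(): hands the job in; it is judged then, once.
Trained networks look in the newest picture that a camera, given by its name, has taken for a name from the list of things; names that differ only in an ending like _2 or _b are one class to them, and where a whole thing is asked for, a point or a joint stands for the part that bears it (a point fixed in the world has none). Each returns a list of dicts, best first, with "score" (0 to 1); they miss things now and then, are a little off and sometimes report something else, mostly with a low value. They report only what shows in the picture. A call takes as long as a camera call.
- ctrl.cut_out(thing, camera): "pixels" (420x560 bool, what is visible of it).
- ctrl.place_of(thing, camera): "xyz" ([x, y, z] in m, in world coordinates, good to about 4 mm: a listed point, or the origin of a listed thing).
The state is a dict: "time": time; "joints": joint angles; "qvel": joint speeds; "effort": joint torques, N m; "tcp_pos": TCP position; "tool_rot": TCP orientation; "contact_force": force on the tool from outside, world axes, zero at the start; "torque": the same for the moment, N m; "width": finger opening in m; "gripper_force": force on a finger pad.
Only numpy, scipy, OpenCV 4.12 (cv2) and the standard library are available. Lean on these libraries where they do the work, as an engineer would, in place of code of your own. Each camera call takes 0.05 s, during which the arm holds its last target. There are 200 camera calls.

## Working session

There is one attempt and no reset: what is moved stays moved. The work goes in short steps, Python scripts to look and compute and a shell command to move; the robot and the scene stay as the last step left them, time stands still between calls to the robot, and variables do not carry over. Pictures are saved under pics/ and viewed, at most 10 in all, crops included, and the job is handed in when it is done.

```bash
mkdir -p pics
python3 - <<'E'
from plant import ctrl
import cv2,numpy as np
s=ctrl.state();print({k:np.round(v,3).tolist() for k,v in s.items()})
ims=[]
for c in("top","side"):
    p,d=ctrl.camera(c);cv2.imwrite(f"pics/{c}0.png",p[:,:,::-1])
    for t in("warmer","slider_cap","green_band","lid_tab","lid_hinge","kitchen_timer","tin"):
        r=ctrl.place_of(t,c);print(c,t,[(round(q["score"],2),np.round(q["xyz"],3).tolist()) for q in r[:2]])
E
```

```text
{'time': 0.0, 'joints': [-1.339, 0.246, 1.559, -0.0, 1.339, -0.174], 'qvel': [0.0, -0.0, -0.0, 0.002, 0.002, -0.001], 'effort': [-0.001, -42.951, -32.613, -0.0, 0.005, -0.0], 'tcp_pos': [0.256, -0.597, 0.23], 'tool_rot': [-3.075, -0.633, 0.0], 'contact_force': [-0.061, -0.071, -0.157], 'torque': [-0.006, 0.013, 0.011], 'gripper_force': 0.0, 'width': 0.086}
top warmer [(0.95, [0.568, -0.353, -0.003])]
top slider_cap [(0.49, [0.554, -0.204, 0.092])]
top green_band [(0.85, [0.517, -0.204, 0.058])]
top lid_tab [(0.74, [0.428, -0.36, 0.104]), (0.52, [0.568, -0.354, -0.002])]
top lid_hinge [(0.93, [0.673, -0.349, 0.107])]
top kitchen_timer [(0.83, [0.538, 0.012, 0.002])]
top tin [(0.64, [0.431, -0.362, 0.106]), (0.62, [0.389, -0.005, 0.0])]
side warmer [(0.73, [0.571, -0.351, 0.001])]
side slider_cap [(0.36, [0.554, -0.202, 0.088])]
side green_band [(0.63, [0.515, -0.202, 0.06])]
side lid_tab [(0.84, [0.433, -0.368, 0.11])]
side lid_hinge []
side kitchen_timer [(0.79, [0.535, 0.009, -0.002])]
side tin [(0.77, [0.386, -0.005, 0.001])]
```

View pics/top0.png

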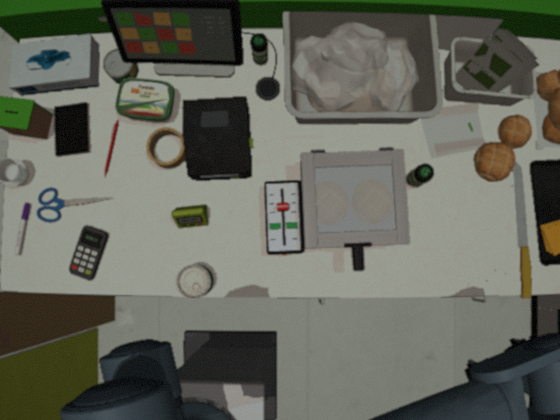

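The top view shows the lid at (355,197), the red cap at (283,207), the green band at (283,226) and the tab at (358,257), which fits the network positions. I'll turn the tool so the fingers close along the track, then go above the cap.

```bash
python3 -m pendant '[0,0,0,0,0,-1,1, 0,0,0,0,0,-1,1, 0,0,0,0,0,-1,1, 0,0,0,0,0,-1,1, 0,0,0,0,0,-1,1, 0,0,0,0,0,-1,1, 0,0,0,0,0,-1,1, 0,0,0,0,0,-1,1, 0,0,0,0,0,-1,1, 0,0,0,0,0,-1,1, 0,0,0,0,0,-1,1, 0,0,0,0,0,-1,1]'
python3 -m pendant '[0.79,0.65,0,0,0,0,1, 0.79,0.65,0,0,0,0,1, 0.79,0.65,0,0,0,0,1, 0.79,0.65,0,0,0,0,1, 0.79,0.65,0,0,0,0,1, 0.79,0.65,0,0,0,0,1, 0.79,0.65,0,0,0,0,1, 0.79,0.65,0,0,0,0,1, 0.79,0.65,0,0,0,0,1, 0.79,0.65,0,0,0,0,1, 0.79,0.65,0,0,0,0,1, 0.79,0.65,0,0,0,0,1]'
python3 -m pendant '[0,0,0,0,0,0,1,0,0,0,0,0,0,1,0,0,0,0,0,0,1]'
cat > h.py <<'E'
from plant import ctrl
import cv2,numpy as np
from scipy.spatial.transform import Rotation as R
def pose():
    s=ctrl.state();return np.array(s["tcp_pos"]),R.from_rotvec(s["tool_rot"])
def go(target):  # world target -> tool-axis shift in units of 4 cm
    p,r=pose();print("shift/4cm",np.round(r.inv().apply(np.array(target)-p)/.04,2),"tcp",np.round(p,4),"tool y",np.round(r.as_matrix()[:,1],3),"t",ctrl.state()["time"])
def see(name,cam="wrist"):
    q=ctrl.place_of(name,cam);print(cam,name,[(round(a["score"],2),np.round(a["xyz"],4).tolist()) for a in q[:2]])
E
python3 - <<'E'
from h import *
p,d=ctrl.camera("wrist");cv2.imwrite("pics/w1.png",p[:,:,::-1])
for t in("slider_cap","green_band","lid_tab","lid_hinge","warmer"): see(t)
go([.554,-.204,.07])
E
```

```text
time: 1.8
tcp_pos: [0.2566, -0.5972, 0.2313]
tool_rot: [2.177, 2.265, -0.0]
contact_force: [0.3, -0.3, 0.2]
width: 0.0854
gripper_force: 0.0
time: 2.8
tcp_pos: [0.5561, -0.2055, 0.2316]
tool_rot: [2.182, 2.26, 0.0]
contact_force: [1.1, -1.0, 0.6]
width: 0.0855
gripper_force: 0.0
time: 3.05
tcp_pos: [0.555, -0.2074, 0.2312]
tool_rot: [-2.182, -2.26, 0.001]
contact_force: [-0.5, -0.5, 1.1]
width: 0.0856
gripper_force: 0.0
wrist slider_cap [(0.8, [0.5527, -0.2014, 0.0931])]
wrist green_band [(0.82, [0.515, -0.1984, 0.0545])]
wrist lid_tab [(0.53, [0.5525, -0.2, 0.0911])]
wrist lid_hinge [(0.59, [0.671, -0.3549, 0.1057])]
wrist warmer [(0.64, [0.5732, -0.3594, -0.0016])]
shift/4cm [ 0.11 -0.01  4.03] tcp [ 0.5547 -0.2083  0.2314] tool y [0.999 0.033 0.   ] t 3.35
```

View pics/w1.png

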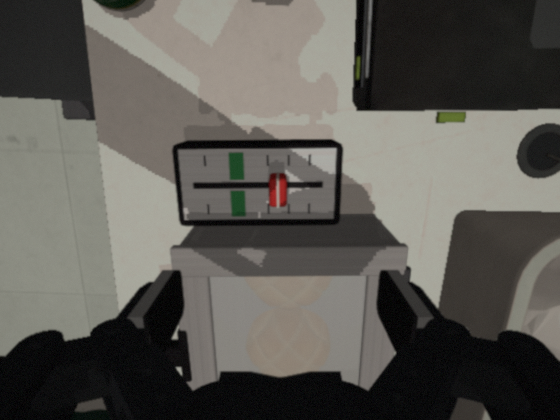

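The wrist view shows the cap at (278,190), the band at (237,183), and the track level in the picture, so the yaw is right. I'll descend and grip.

```bash
python3 -m pendant '[0.12,0,0.7,0,0,0,0.6, 0,0,0.7,0,0,0,0.6, 0,0,0.7,0,0,0,0.6, 0,0,0.7,0,0,0,0.6, 0,0,0.6,0,0,0,0.6, 0,0,0.5,0,0,0,0.6, 0,0,0.13,0,0,0,0.6, 0,0,0,0,0,0,0.6, 0,0,0,0,0,0,0.6]'
python3 -m pendant '[0,0,0,0,0,0,0,0,0,0,0,0,0,0,0,0,0,0,0,0,0,0,0,0,0,0,0,0,0,0,0,0,0,0,0,0,0,0,0,0,0,0,0,0,0,0,0,0,0]'
python3 - <<'E'
from h import *
for c in("top","side"):
    p,d=ctrl.camera(c);see("green_band",c);see("slider_cap",c)
p,d=ctrl.camera("wrist");cv2.imwrite("pics/w2.png",p[:,:,::-1])
see("green_band");see("slider_cap")
go([.516,-.202,.07])
E
```

```text
time: 4.1
tcp_pos: [0.5554, -0.2032, 0.071]
tool_rot: [2.182, 2.259, 0.0]
contact_force: [1.0, -1.6, 0.4]
width: 0.051
gripper_force: 0.0
time: 4.68
tcp_pos: [0.5559, -0.2031, 0.0718]
tool_rot: [2.18, 2.259, 0.001]
contact_force: [-1.6, 0.5, 5.1]
width: 0.0149
gripper_force: 59.7
top green_band [(0.87, [0.5128, -0.2032, 0.0601])]
top slider_cap []
side green_band [(0.56, [0.6734, -0.3514, 0.1064]), (0.24, [0.5692, -0.3547, 0.0019])]
side slider_cap [(0.7, [0.4294, -0.3657, 0.1108]), (0.42, [0.5578, -0.2023, 0.0887])]
wrist green_band []
wrist slider_cap [(0.74, [0.5563, -0.2011, 0.0925])]
shift/4cm [ 0.06 -1.    0.04] tcp [ 0.5559 -0.2031  0.0719] tool y [0.999 0.036 0.002] t 5.1333
```

View pics/w2.png

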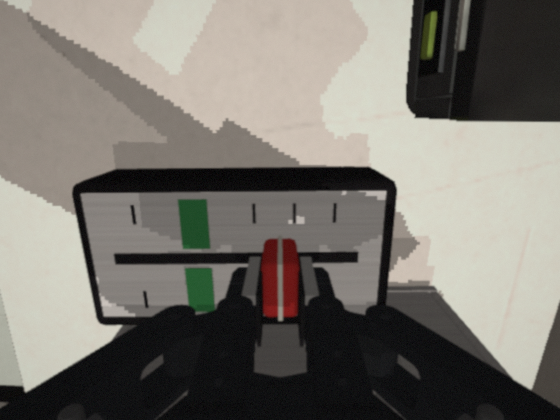

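The white line is at (281,278), gripped; the band is at about (196,258) on the track. I'll measure the distance using depth.

Run:
```python
from h import *
def w(cam,px):
    k=ctrl.get_calibration(cam);T=np.array(k["tool_from_camera"]);p,r=pose();im,d=ctrl.camera(cam)
    for u,v in px:
        x,y=cv2.undistortPoints(np.array([[[u,v]]],float),np.array(k["camera_matrix"]),np.array(k["D"]))[0,0]
        z=float(np.median(d[v-1:v+2,u-1:u+2]));c=np.array([x*z,-y*z,-z]);t=T[:3,:3]@c+T[:3,3]
        print(u,v,"tool",np.round(t,4),"world",np.round(p+r.apply(t),4))
    return im
im=w("wrist",[(194,220),(180,220),(208,220),(200,290),(280,270),(116,258),(357,257)])
```

```text
194 220 tool [ 0.0224 -0.0427  0.0147] world [ 0.5125 -0.1823  0.0571]
180 220 tool [ 0.0223 -0.0498  0.015 ] world [ 0.5054 -0.1826  0.0567]
208 220 tool [ 0.0222 -0.0359  0.0153] world [ 0.5193 -0.1822  0.0564]
200 290 tool [-0.0169 -0.0425  0.0148] world [ 0.5141 -0.2215  0.057 ]
280 270 tool [ 0.0124  0.     -0.0199] world [ 0.5555 -0.1907  0.0918]
116 258 tool [ 0.0019 -0.0845  0.0142] world [ 0.4714 -0.2043  0.0574]
357 257 tool [0.0023 0.0397 0.0148] world [ 0.5956 -0.1994  0.0571]
```

```bash
python3 -m pendant '[0,-0.27,0,0,0,0,0,0,-0.27,0,0,0,0,0,0,-0.27,0,0,0,0,0,0,-0.26,0,0,0,0,0,0,0,0,0,0,0,0,0,0,0,0,0,0,0,0,0,0,0,0,0,0]'
python3 - <<'E'
from h import *
p,d=ctrl.camera("wrist");cv2.imwrite("pics/w3.png",p[:,:,::-1]);go([.513,-.203,.07])
E
```

```text
time: 5.77
tcp_pos: [0.5128, -0.205, 0.0718]
tool_rot: [2.18, 2.258, -0.0]
contact_force: [-1.9, 0.1, 8.0]
width: 0.0149
gripper_force: 61.3
shift/4cm [0.05 0.   0.05] tcp [ 0.5129 -0.2049  0.0718] tool y [0.999 0.035 0.002] t 5.8167
```

View pics/w3.png

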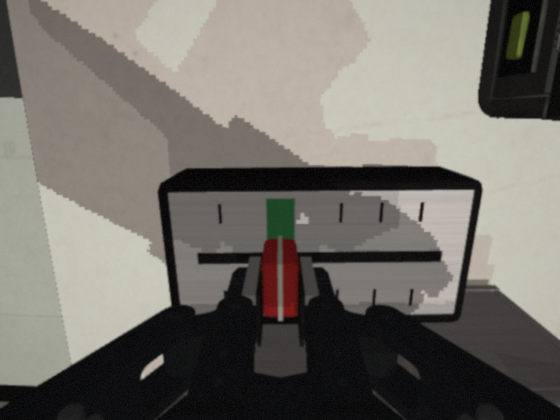

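The white line (281,278) stands in the middle of the band (281,218). I'll release, rise, and turn for the tab.

```bash
python3 -m pendant '[0,0,0,0,0,0,0.5,0,0,0,0,0,0,0.5,0,0,0,0,0,0,0.5,0,0,0,0,0,0,0.5,0,0,-0.5,0,0,0,0.5,0,0,-0.8,0,0,0,0.5,0,0,-0.9,0,0,0,0.5,0,0,-0.9,0,0,0,0.5,0,0,-0.6,0,0,0,0.5]'
python3 -m pendant '[0,0,0,0,0,0.98,0.7,0,0,0,0,0,0.98,0.7,0,0,0,0,0,0.98,0.7,0,0,0,0,0,0.98,0.7,0,0,0,0,0,0.98,0.7,0,0,0,0,0,0.98,0.7,0,0,0,0,0,0.98,0.7,0,0,0,0,0,0.98,0.7]'
python3 -m pendant '[0,0,0,0,0,0.98,0.7,0,0,0,0,0,0.98,0.7,0,0,0,0,0,0.98,0.7,0,0,0,0,0,0.98,0.7,0,0,0,0,0,0.98,0.7,0,0,0,0,0,0.98,0.7,0,0,0,0,0,0.98,0.7,0,0,0,0,0,0.98,0.7,0,0,0,0,0,0,0.7]'
python3 - <<'E'
from h import *
for c in("top","side","wrist"):
    ctrl.camera(c)
    for t in("slider_cap","green_band","lid_tab"): see(t,c)
go([.43,-.363,.2]);print(np.round(ctrl.state()["joints"],2))
E
```

```text
time: 6.57
tcp_pos: [0.513, -0.2044, 0.2217]
tool_rot: [2.179, 2.257, 0.001]
contact_force: [1.1, 0.4, 0.1]
width: 0.0429
gripper_force: 0.0
time: 7.23
tcp_pos: [0.5119, -0.2038, 0.2176]
tool_rot: [-2.882, -1.248, 0.001]
contact_force: [0.0, -0.5, 0.6]
width: 0.0597
gripper_force: 0.0
time: 7.98
tcp_pos: [0.512, -0.2039, 0.2176]
tool_rot: [-3.141, -0.057, 0.001]
contact_force: [-0.2, -0.3, -1.1]
width: 0.0598
gripper_force: 0.0
top slider_cap []
top green_band [(0.9, [0.516, -0.204, 0.057])]
top lid_tab [(0.83, [0.4332, -0.3587, 0.1055])]
side slider_cap [(0.46, [0.5149, -0.2034, 0.0895])]
side green_band [(0.77, [0.5141, -0.1996, 0.0615])]
side lid_tab [(0.89, [0.4318, -0.3662, 0.109])]
wrist slider_cap [(0.81, [0.5144, -0.2024, 0.0924])]
wrist green_band [(0.85, [0.514, -0.2021, 0.0549])]
wrist lid_tab [(0.81, [0.4316, -0.3609, 0.1059])]
shift/4cm [-2.2   3.89  0.45] tcp [ 0.5122 -0.204   0.2181] tool y [ 0.038 -0.999  0.   ] t 8.5833
[-0.58  0.03  1.82 -0.    1.29  0.95]
```

```bash
python3 -m pendant '[-0.5,0.78,0,0,0,0,0.7,-0.5,0.78,0,0,0,0,0.7,-0.5,0.78,0,0,0,0,0.7,-0.5,0.78,0,0,0,0,0.7,-0.5,0.77,0,0,0,0,0.7,-0.7,0,0,0,1,0,0.7,-0.3,0,0,0,1,0,0.7,0,0,0,0,1,0,0.7,0,0,0,0,1,0,0.7,0,0,0,0,1,0,0.7,0,0,0,0,0,0,0.7,0,0,0,0,0,0,0.7]'
python3 - <<'E'
from h import *
p,d=ctrl.camera("wrist");cv2.imwrite("pics/w4.png",p[:,:,::-1]);see("lid_tab");see("lid_hinge")
pp,r=pose();z=r.as_matrix()[:,2];print(z,np.round(ctrl.state()["joints"],2));go(np.array([.432,-.362,.106])+.019*z)
E
```

```text
time: 9.58
tcp_pos: [0.3773, -0.3649, 0.2165]
tool_rot: [-3.035, -0.054, -0.772]
contact_force: [-0.6, 0.1, -0.4]
width: 0.0599
gripper_force: 0.0
wrist lid_tab [(0.61, [0.4286, -0.364, 0.1033])]
wrist lid_hinge []
[ 0.47834616  0.01765036 -0.87799397] [-1.22 -0.2   2.09  0.53  1.13  0.12]
shift/4cm [-0.17 -0.03  3.56] tcp [ 0.3789 -0.365   0.2176] tool y [ 0.039 -0.999  0.001] t 9.7333
```

View pics/w4.png

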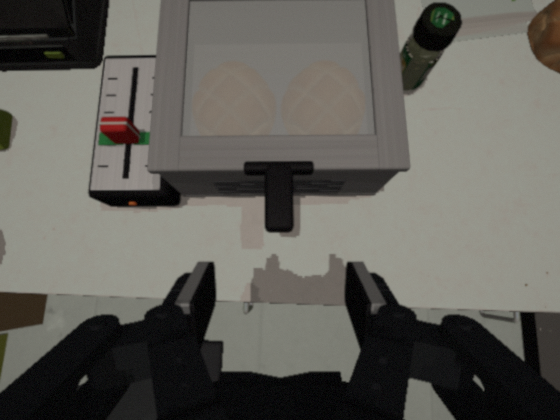

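The tab is at (279,200), centred between the fingers, and the slider is in the band at (122,135). Now I'll approach and grip.

```bash
python3 -m pendant '[-0.17,-0.03,0.6,0,0,0,0.7,0,0,0.8,0,0,0,0.7,0,0,0.8,0,0,0,0.7,0,0,0.7,0,0,0,0.7,0,0,0.5,0,0,0,0.7,0,0,0.16,0,0,0,0.7,0,0,0,0,0,0,0.7,0,0,0,0,0,0,0.7]'
python3 -m pendant '[0,0,0,0,0,0,0,0,0,0,0,0,0,0,0,0,0,0,0,0,0,0,0,0,0,0,0,0,0,0,0,0,0,0,0,0,0,0,0,0,0,0,0,0,0,0,0,0,0]'
python3 - <<'E'
from h import *
p,d=ctrl.camera("wrist");cv2.imwrite("pics/w5.png",p[:,:,::-1])
pp,r=pose();z=r.as_matrix()[:,2];g=pp-.019*z
print("grasp pt",g,"hinge dist",[.432+.24*.9993-g[0], .106-g[2]])
# per-row lid-follow steps: rotate about hinge, 10 rows
h=np.array([.432+.24*.9993,-.362+.24*.037,.106]);ax=r.as_matrix()[:,1]
for n in (9,10):
  a=-.873/n;Q=R.from_rotvec(ax*a);sh=Q.apply(pp-h)-(pp-h)
  print(n,"shift",np.round(r.inv().apply(sh)/.04,3),"turn y",a/.1)
E
```

```text
time: 10.4
tcp_pos: [0.4411, -0.3616, 0.0895]
tool_rot: [-3.035, -0.06, -0.775]
contact_force: [-0.3, -0.4, 0.3]
width: 0.0596
gripper_force: 0.0
time: 10.98
tcp_pos: [0.4404, -0.3614, 0.0903]
tool_rot: [-3.034, -0.06, -0.776]
contact_force: [-5.9, 4.9, 7.8]
width: 0.0227
gripper_force: 58.6
grasp pt [ 0.43130443 -0.36179608  0.10694333] hinge dist [np.float64(0.24052757455687523), np.float64(-0.0009433265281906938)]
9 shift [ 0.261  0.    -0.499] turn y -0.97
10 shift [ 0.232  0.    -0.45 ] turn y -0.873
```

View pics/w5.png

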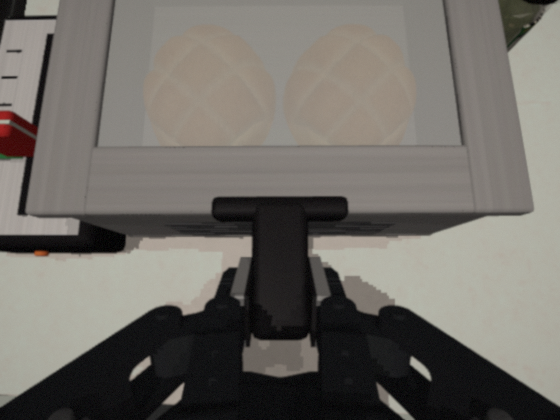

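The tab (280,270) is gripped between both pads. I'll lift half way along the lid's arc.

```bash
python3 -m pendant '[0.111,0,-0.2275,0,-0.4365,0,0,0.111,0,-0.2275,0,-0.4365,0,0,0.111,0,-0.2275,0,-0.4365,0,0,0.111,0,-0.2275,0,-0.4365,0,0,0.111,0,-0.2275,0,-0.4365,0,0,0.111,0,-0.2275,0,-0.4365,0,0,0.111,0,-0.2275,0,-0.4365,0,0,0.111,0,-0.2275,0,-0.4365,0,0,0.111,0,-0.2275,0,-0.4365,0,0,0.111,0,-0.2275,0,-0.4365,0,0]'
python3 - <<'E'
from h import *
pp,r=pose();z=r.as_matrix()[:,2];g=pp-.019*z
print(g,np.degrees(np.arctan2(g[2]-.106,.6718-g[0])),np.hypot(g[2]-.106,.6718-g[0]),ctrl.state()["torque"],np.round(ctrl.state()["joints"],2))
E
```

```text
time: 11.87
tcp_pos: [0.4552, -0.3607, 0.1892]
tool_rot: [-3.139, -0.059, -0.096]
contact_force: [-1.6, 1.4, 0.5]
width: 0.0233
gripper_force: 61.9
[ 0.45398544 -0.36077532  0.20814931] 25.12534448679578 0.24057776837190328 [ 0.2059364  -0.13012504  0.26903352] [-0.89  0.1   1.8   0.05  1.2   0.63]
```

```bash
python3 -m pendant '[0.111,0,-0.2275,0,-0.4365,0,0,0.111,0,-0.2275,0,-0.4365,0,0,0.111,0,-0.2275,0,-0.4365,0,0,0.111,0,-0.2275,0,-0.4365,0,0,0.111,0,-0.2275,0,-0.4365,0,0,0.111,0,-0.2275,0,-0.4365,0,0,0.111,0,-0.2275,0,-0.4365,0,0,0.111,0,-0.2275,0,-0.4365,0,0,0.111,0,-0.2275,0,-0.4365,0,0,0.111,0,-0.2275,0,-0.4365,0,0]'
python3 -m pendant '[0,0,0,0,0,0,0,0,0,0,0,0,0,0,0,0,0,0,0,0,0,0,0,0,0,0,0,0,0,0,0,0,0,0,0,0,0,0,0,0,0,0]'
python3 - <<'E'
from h import *
pp,r=pose();z=r.as_matrix()[:,2];g=pp-.019*z
print(g,np.degrees(np.arctan2(g[2]-.106,.6718-g[0])),np.hypot(g[2]-.106,.6718-g[0]))
for c in("top","side"):
    p,d=ctrl.camera(c);cv2.imwrite(f"pics/{c}9.png",p[:,:,::-1])
    for t in("lid_tab","slider_cap","green_band","kitchen_timer","tin"):see(t,c)
E
```

```text
time: 12.7
tcp_pos: [0.5109, -0.3583, 0.2733]
tool_rot: [3.079, 0.057, -0.585]
contact_force: [-2.5, 2.4, 1.3]
width: 0.0235
gripper_force: 62.0
time: 13.2
tcp_pos: [0.5105, -0.3583, 0.2729]
tool_rot: [3.08, 0.057, -0.582]
contact_force: [-4.3, 2.7, 3.3]
width: 0.0229
gripper_force: 62.2
[ 0.51741921 -0.35803777  0.29062023] 50.09738481033476 0.24066171016797488
top lid_tab []
top slider_cap []
top green_band [(0.91, [0.5137, -0.2013, 0.0534])]
top kitchen_timer [(0.74, [0.5357, 0.0099, 0.002])]
top tin [(0.95, [0.3925, -0.0041, 0.0026])]
side lid_tab [(0.61, [0.5167, -0.364, 0.294])]
side slider_cap [(0.47, [0.5157, -0.2045, 0.0869])]
side green_band []
side kitchen_timer [(0.59, [0.5381, 0.0093, -0.0026])]
side tin [(0.83, [0.3903, -0.0087, -0.0028])]
```

View pics/side9.png

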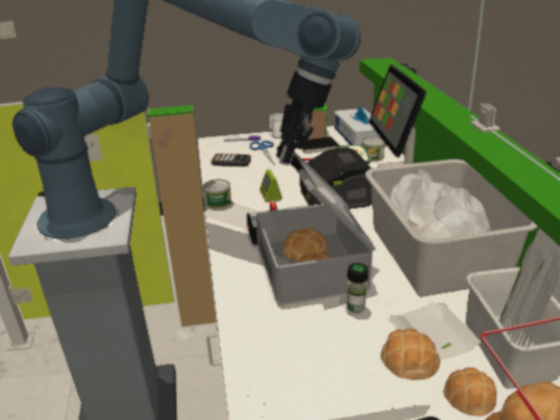

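The side view shows the lid half open at (335,200), held by the gripper at (290,155). The slider cap is at (273,208), and the timer (270,185) and tin (217,193) are where they stood.

```bash
python3 -c "
from plant import ctrl
print(ctrl.sign_off())"
```

```text
the job is handed in; nothing more can be done
None
```

The job is handed in: the slider's white line stands in the green band, the gripper holds the lid by its tab at about 50 degrees (worked out from the gripper's position), and the timer and tin stand where they were; sign-off gave no verdict.

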